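# Lock the tube rack on the rocker with its pin

## Robot

A 7-joint arm with a two-finger parallel gripper is mounted at the origin on the work surface. World frame = base frame: x ahead of the robot, y to its left, z up, the work surface at z = 0. Lengths are in mm, angles in rad, forces in N, time in s.
With the tool pointing down it reaches from about 375 to 925 mm from the base axis. Payload 3.1 kg.
Tool frame: the origin (TCP) lies on the centre line of the jaws, within the pads' length; the fingertips stand 19 mm ahead of it and the grasp point (between the pads) is the TCP (arm.nose_length is the distance from the TCP to the fingertips, in mm); x points along the fingers, y is the direction in which the jaws open and shut, and the axes are right-handed (so a half turn about x gives the same grasp; the last joint's range is limited). The gripper opens to 85 mm and grips with 20 to 120 N. Pads are 22 mm wide; open, the fingers measure 114 mm over their backs; the gripper's body (76 mm by 85 mm) begins 54 mm behind the grasp point. The pads swing forward as they close: fully open they stand 13 mm farther back than shut.
Start: joints at [1.141, 0.383, 0.044, 1.598, -0.018, 1.161, -0.05], TCP at [211.754, -614.544, 250.269] pointing down, gripper open.
Joint ranges: [-2.61, 2.61], [-0.41, 2.15], [-1.48, 1.57], [0, 2.5], [-1.57, 4.71], [0.05, 1.97], [-2.85, 2.85]. Speed limits (rad/s): [2.79, 2.79, 3.14, 3.14, 3.14, 3.14, 3.14].

## Interface

Orientations are given as a unit quaternion [w, x, y, z].
In Python, from rig import arm gives the robot as it stands. The module is installed in compiled form; this text tells all that it offers. Calls block until the motion is done:
- arm.move_pose(position, orientation): joint-space move of the TCP to a pose.
- arm.servo_line(position, attitude=None, velocity=150): straight line of the TCP; attitude=None keeps the orientation; velocity is the mean speed in mm/s.
- arm.goto_joints(angles): joint-space move.
- arm.release() and arm.grasp(f_grip=None): open the fingers fully, or close them until they stop; f_grip is the grip in N (None keeps the last).
- arm.hold(seconds).
- arm.inverse_kinematics(position, orientation): joint angles nearest the present ones, or None.
- arm.sense(): the state.
- arm.grab_frame(name): name is "side" or "top"; returns (picture, depth): 480x640x3 uint8, blue, green, red; 480x640 float32, mm along the optical axis (not along the pixel's ray), 0 where there is no reading.
- arm.camera_info(name): a dict with "camera_matrix" (3x3 intrinsics, pixels), "T" (4x4, takes a point from camera to world coordinates). Camera axes: x right, y up, looking along -z (the intrinsics and any distortion apply to the point x, -y, -z); pixel columns grow to the right and rows downward; lengths in mm; the calibration is good to about 2 mm. A picture is of the moment at which its call begins. camera_info takes no time and is no camera call.
A pose or a line that the arm cannot do raises arm.Unreachable and nothing moves.
- arm.finish_job(): hands the job in, once; it reports no verdict.
The state is a dict: "clock": time; "q": joint angles; "qd": joint speeds; "joint_torque": joint torques, N m; "eef_pos": TCP position; "orientation": TCP orientation; "wrist_force": force on the tool from outside, world axes, zero at the start; "ft_torque": the same for the moment, N m; "opening": finger opening in mm.
Only numpy, scipy, OpenCV 4.12 (cv2) and the standard library are available. Lean on these libraries where they do the work, as an engineer would, in place of code of your own. Each camera call takes 0.05 s, during which the arm holds its last target.

## Task

Lock the tube rack on the rocker: lift the locking pin out of its parking block, rest its tip lightly on the dark strip in front of the rack's foot rail, and slide it along the strip against the rail until it drops into the unmarked blind hole there. Then push it fully home, upright, and let go. Press only lightly on the rocker all the while (a few newtons, never more than 40), and leave the bottles where they stand.

Things in the scene. Friction and masses are not known exactly. Their poses are not given: they have to be found in the camera images.
- pin_head (a point): Centre of the square aluminium head of the loose locking pin (about 80 g). Head 20 x 20 mm, 30 mm high; x and y square to its flat sides, z up along the pin. Below it a round steel shank, 10 mm across, 40 mm long, with a tapered nose (6 mm across at the flat tip, full width 3 mm above it). The tip is 55 mm below this point. It starts upright in the parking block.
- pin_tip (a point): Centre of the flat end of the pin's nose, 55 mm below the head's centre along the pin's axis; z along the pin towards the head.
- park: Grey plastic parking block, fixed, 56 x 56 x 30 mm, with one 14 mm hole, 22 mm deep, in the middle of its top. Origin at the centre of its underside, z up. Parked, the pin's tip is 8 mm and its head's centre 63 mm above the origin.
- rocker: Tube rocker with top plate and pink tube rack, rigid, fixed; white housing 230 (x) x 260 (y) mm. Origin: centre of its underside on the table; z up, +y along the rack, +x from rack to the open side of the plate. The rack fills x = -101 to -35 mm, up to z = 142 mm with its tubes; its pink foot runs forward and ends in a low rail along y (y = -105 to 105 mm), top at z = 74 mm.
- rail_foot (a point): Point on the rocker, same axes: middle of the line where the rail's straight front face (the plane x = 0 here) meets the flat dark strip (top at z = 0 here) before it. The strip is open for x = 0 to 44, y = -75 to 75 mm; the aluminium round it is 2 to 3 mm higher. In it is one vertical blind hole, 11.5 mm wide, 20 mm deep, centre at x = 5.5 mm, y unknown, anywhere from -45 to 45 mm.
- reagent: Clear glass reagent bottle with black cap, 56 mm across, 120 mm high, loose, standing near the parking block (they may change places). Origin at the centre of its underside.
- dropper: Small white dropper bottle, 26 mm across, 60 mm high, loose, standing in the white tray on the left. Origin at the centre of its underside.

How it is judged:
By the outcome, as a careful person would: the job done as asked, in the order asked, and still so for the second after the job is handed in, with the robot touching nothing.
It also fails if it takes over 72 s, if anything falls off the work surface, if the arm or the gripper's body presses on something with over 40 N, if the wrist force passes 120 N, or if a joint passes its speed limit or range.

## Working session

There is one attempt and no reset: what is moved stays moved. The work goes in short steps, each a Python script; the robot and the scene stay as the last script left them, time stands still between calls to the robot, and variables do not carry over. Pictures are saved under pics/ and viewed, and the job is handed in when it is done.

```bash
mkdir -p pics
python3 - <<'E'
from rig import arm
import cv2,numpy as np
s=arm.sense();print(s)
for n in("side","top"):
    p,d=arm.grab_frame(n);cv2.imwrite(f"pics/{n}0.png",p);np.save(f"pics/{n}0.npy",d);i=arm.camera_info(n);print(n,i)
E
```

```text
{'clock': 0.0, 'q': array([ 1.14118927,  0.38388987,  0.04387044,  1.59959131, -0.01790725,
        1.16119132, -0.0499147 ]), 'qd': array([-0.00137209, -0.00080906,  0.00163618, -0.00051171,  0.0005321 ,
        0.00020429, -0.00070351]), 'joint_torque': array([ 3.59185867e-05, -4.33456743e+01,  1.02479797e+00, -2.49510419e+01,
        1.06992837e-02,  1.13466286e-02, -6.01913506e-07]), 'eef_pos': array([ 211.42237191, -613.70253671,  248.84418826]), 'orientation': array([-0.11585743, -0.69718539, -0.11771013,  0.69760585]), 'wrist_force': array([ 0.79970546, -0.45303981,  0.27966869]), 'ft_torque': array([ 0.04687083,  0.05716871, -0.03173856]), 'opening': 85.47549982752606}
side {'camera_matrix': array([[584.8110634 ,   0.        , 319.45620013],
       [  0.        , 584.8110634 , 241.36048401],
       [  0.        ,   0.        ,   1.        ]]), 'T': array([[-9.65922746e-01,  1.80020906e-01, -1.85972368e-01,
         3.13428387e+02],
       [-2.58455546e-01, -6.32178913e-01,  7.30445449e-01,
         8.87888455e+02],
       [ 1.39276419e-02,  7.53619464e-01,  6.57163393e-01,
         8.27028478e+02],
       [ 0.00000000e+00,  0.00000000e+00,  0.00000000e+00,
         1.00000000e+00]])}
top {'camera_matrix': array([[579.04794665,   0.        , 316.19921842],
       [  0.        , 579.04794665, 232.4120307 ],
       [  0.        ,   0.        ,   1.        ]]), 'T': array([[ 1.42509957e-02,  9.95062696e-01, -9.82198538e-02,
         3.99252910e+02],
       [-9.99783625e-01,  1.26918233e-02, -1.64809060e-02,
         7.96585913e+01],
       [-1.51529457e-02,  9.84334709e-02,  9.95028261e-01,
         1.24969406e+03],
       [ 0.00000000e+00,  0.00000000e+00,  0.00000000e+00,
         1.00000000e+00]])}
```

View pics/side0.png

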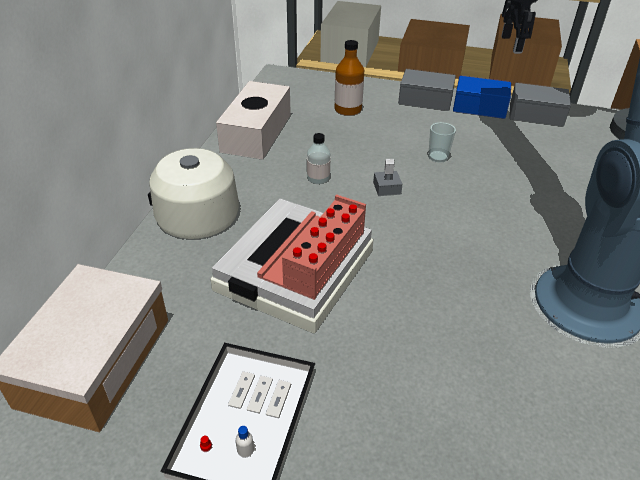

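View pics/top0.png

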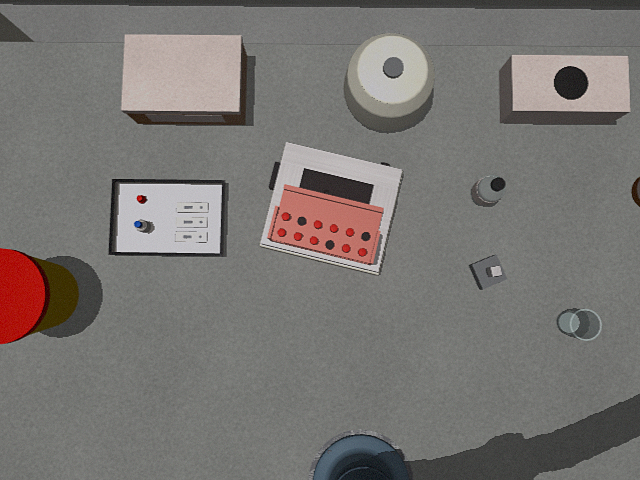

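The top view shows the rocker at about (335,210), the parking block with the pin at about (490,272), the bottle at (490,190) and the dropper at (143,226). The rack lies on the robot side and the strip on the far side. Next I'll enlarge the important parts.

Run:
```python
import cv2,numpy as np
t=cv2.imread("pics/top0.png");s=cv2.imread("pics/side0.png")
f=lambda im,x,y,w,h,k:cv2.resize(im[y:y+h,x:x+w],None,fx=k,fy=k,interpolation=cv2.INTER_CUBIC)
cv2.imwrite("pics/c1.png",f(t,255,135,160,150,4))
cv2.imwrite("pics/c2.png",f(t,460,165,60,130,4.5))
cv2.imwrite("pics/c3.png",f(s,205,190,180,140,4))
cv2.imwrite("pics/c4.png",f(s,360,145,60,60,8))
d=np.load("pics/top0.npy");print(d[300,20],d[300,60],d[350,60],d[268,490],d[272,495])
```

```text
1062.5635 1143.7556 1238.7843 1166.3527 1166.3806
```

View pics/c1.png

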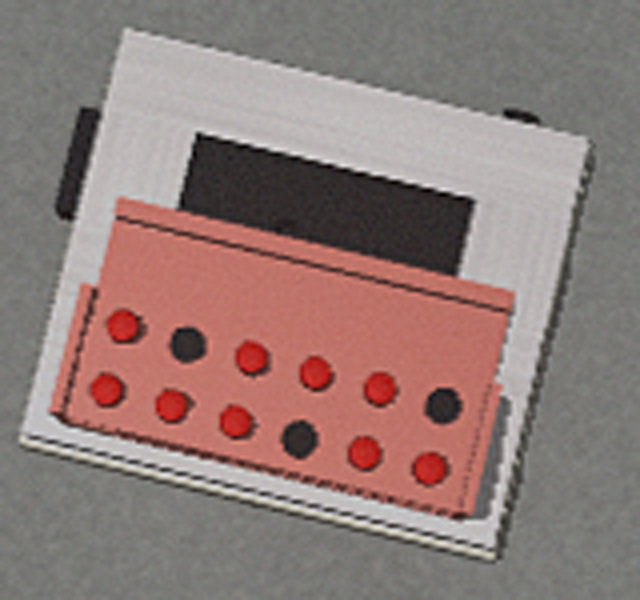

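View pics/c2.png

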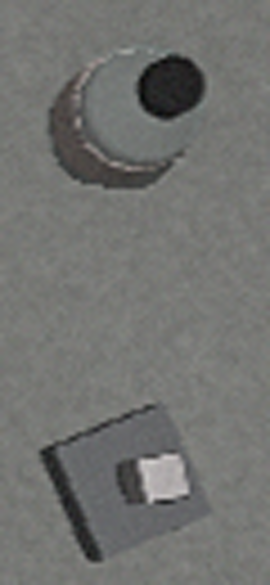

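View pics/c3.png

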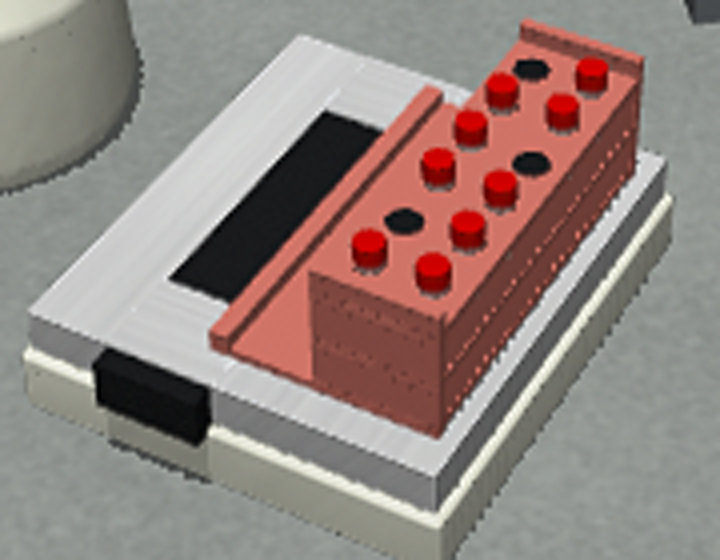

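View pics/c4.png

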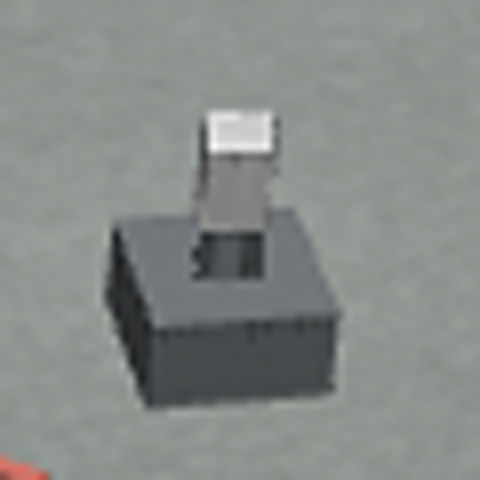

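```bash
cat > h.py <<'E'
import numpy as np,cv2
from rig import arm
def pts(name,uv,depth):
    i=arm.camera_info(name);K=i["camera_matrix"];T=i["T"]
    uv=np.atleast_2d(uv).astype(float);z=np.atleast_1d(depth).astype(float)
    c=np.stack([(uv[:,0]-K[0,2])/K[0,0]*z,-(uv[:,1]-K[1,2])/K[1,1]*z,-z,np.ones(len(uv))])
    return (T@c)[:3].T
def onz(name,uv,zw):
    uv=np.atleast_2d(uv)
    a=pts(name,uv,np.ones(len(uv)));b=pts(name,uv,2*np.ones(len(uv)));d=b-a
    return a+d*((zw-a[:,2])/d[:,2])[:,None]
def proj(name,P):
    i=arm.camera_info(name);K=i["camera_matrix"];T=i["T"]
    P=np.atleast_2d(P).astype(float);c=(np.linalg.inv(T)@np.c_[P,np.ones(len(P))].T)[:3]
    return np.c_[K[0,0]*c[0]/-c[2]+K[0,2],K[1,1]*-c[1]/-c[2]+K[1,2]]
E
python3 - <<'E'
from h import *
np.set_printoptions(precision=1,suppress=True,linewidth=250)
d=np.load("pics/top0.npy");t=cv2.imread("pics/top0.png")
# world z map over rocker
vv,uu=np.mgrid[160:215,290:385]
P=pts("top",np.c_[uu.ravel(),vv.ravel()],d[160:215,290:385].ravel());Z=P[:,2].reshape(vv.shape)
for v in range(168,206): print(v,' '.join("%3.0f"%z for z in Z[v-160,6:90:1]))
print("gray");
for v in range(186,200): print(v,t[v,305:375].mean(1).round().astype(int))
E
```

```text
168  61  60  59  61  57  61  67  66  59  57  63  63  62  59  62  63  62  60  62  61  64  61  60  58  63  60  62  62  68  58  59  63  56  60  62  62  58  57  61  63  60  63  63  60  66  64  61  58  65  60  61  60  65  64  63  63  63  62  62  63  64  61  58  63  59  63  62  61  62  62  60  66  59  59  62  60  56  65  63  62  61  58  62  66
169  63  57  56  61  63  66  62  63  62  61  58  61  55  60  62  62  60  63  60  61  60  65  60  64  61  63  66  68  60  65  61  64  63  61  61  60  64  63  60  64  64  61  62  61  61  58  61  68  63  60  63  63  65  64  65  61  62  62  61  61  63  62  61  64  60  62  61  62  62  60  64  62  60  57  60  61  60  60  64  58  65  60  60  60
170  63  63  61  61  66  60  61  61  60  62  58  58  64  58  60  61  58  60  64  63  61  65  63  64  60  63  61  60  62  63  61  60  63  62  60  63  60  60  59  60  58  59  63  60  63  62  58  58  65  63  63  61  58  58  61  61  59  60  64  59  64  66  59  60  61  60  58  57  61  56  62  62  65  60  62  65  61  62  63  59  65  62  62  65
171  64  61  64  64  64  66  60  60  60  60  60  60  63  61  59  58  58  61  60 
[... 15155 characters left out ...]
  47  41  41  51  39  38  50  46  42  46  47  45  42  41  45  41  42  51  46  49  44  42  46
  48  47  34  87 164 192 183 180]
198 [138 135 137 135 139 137 135 137 144 141 145 147 139 117 104  61  61  60  75 112 116 139 139 140 139 138 139 137 135 136 136 139 139 137 140 147 149 138 123 106  64  48  55  45  35  38  43  46  44  46  50  46  48  50  45  48  47  41  46  45  49  43
  48  47  36  95 175 185 182 176]
199 [140 138 139 136 140 137 138 136 134 141 138 135 142 141 142 141 138 119 102  61  59  47  69 105 118 139 137 144 139 140 137 137 138 134 137 132 139 140 142 144 145 139 122 106  65  60  49  44  43  44  40  42  47  42  48  49  47  44  44  48  45  49
  41  42  39 123 196 184 180 176]
```

The depth map from the top camera shows the hole, a 20 mm deeper spot at about (326,192). I'll use it only as a prior and still find the hole by sliding. Now I'll fit the rail line, the strip and the pin head.

Run:
```python
from h import *
np.set_printoptions(precision=2,suppress=True,linewidth=150)
d=np.load("pics/top0.npy");t=cv2.imread("pics/top0.png").astype(float)
dz=lambda u0,u1,v0,v1:np.median(pts("top",np.stack(np.meshgrid(np.arange(u0,u1),np.arange(v0,v1)),-1).reshape(-1,2),d[v0:v1,u0:u1].ravel())[:,2])
print("strip z",dz(315,365,178,186),"table",dz(420,450,240,290),"head top",dz(491,500,269,275))
# rail front edge subpixel: transition dark->pink in R channel, along columns over strip
E=[]
for u in list(range(306,321))+list(range(332,368)):
    col=t[:,u,2]; v0=int(186+(u-296)*0.243)
    for v in range(v0-4,v0+8):
        if col[v]<110<=col[v+1]: E.append((u,v+(110-col[v])/(col[v+1]-col[v])));break
E=np.array(E);W=onz("top",E,74.)
p=np.polyfit(W[:,1],W[:,0],1);r=W[:,0]-np.polyval(p,W[:,1]);k=abs(r)<1.5;p=np.polyfit(W[k,1],W[k,0],1)
print("rail x=%.4f*y+%.2f"%tuple(p),"std",r[k].std(),k.sum(),"yaw",-np.degrees(np.arctan(p[0])))
yaw=-np.arctan(p[0]);ex=np.array([np.cos(yaw),np.sin(yaw)]);ey=np.array([-np.sin(yaw),np.cos(yaw)])
c=lambda X,Y:((X+.5)/4-.5+255,(Y+.5)/4-.5+135)
A=onz("top",[c(118,198),c(514,292)],74.);print("rail ends",A,np.linalg.norm(A[0]-A[1]))
B=onz("top",[c(197,133),c(473,198)],61.);print("strip far corners",B,np.linalg.norm(B[0]-B[1]))
H=onz("top",[(326.1,191.5)],60.)[0];
o=np.array([p[1],0]);nx=lambda P:(P[...,:2]-o)@ex
ny=lambda P:P[...,:2]@ey
mid=(ny(A).mean(),ny(B).mean());print("mid y",mid,"strip far x",nx(B),"rail ends x",nx(A))
print("hole",H,"x",nx(H),"y rel",ny(H)-mid[0],ny(H)-mid[1])
# side camera checks
cs=lambda X,Y:((X+.5)/4-.5+205,(Y+.5)/4-.5+190)
S=onz("side",[cs(210,333),cs(432,86)],74.);print("side rail front-ish ends",S,nx(S),ny(S))
S=onz("side",[cs(168,278),cs(328,110)],61.);print("side strip far",S,nx(S),ny(S))
# head
m=(t[262:282,484:504].min(2)>150).astype(np.uint8)
cn=max(cv2.findContours(m,0,1)[0],key=len);mr=cv2.minAreaRect(cn);print(mr)
mm=cv2.moments(m,True);u=484+mm['m10']/mm['m00'];v=262+mm['m01']/mm['m00'];print("head px",u,v,m.sum(),onz("top",[(u,v)],78.))
cd=lambda X,Y:((X+.5)/8-.5+360,(Y+.5)/8-.5+145)
print("side head",onz("side",[cd(208,110),cd(272,110),cd(274,152),cd(206,152)],78.),)
im=cv2.resize(cv2.imread("pics/top0.png")[252:296,466:512],None,fx=12,fy=12,interpolation=cv2.INTER_CUBIC);cv2.imwrite("pics/c5.png",im)
from scipy.spatial.transform import Rotation as R
q=arm.sense()["orientation"];print(R.from_quat(np.r_[q[1:],q[0]]).as_matrix(),arm.nose_length)
```

```text
strip z 59.91960532282508 table -0.5401658543339636 head top 76.76636231057478
rail x=0.2313*y+577.30 std 0.2506604544407574 51 yaw -13.026197688265022
rail ends [[614.37 166.61  74.  ]
 [568.   -37.05  74.  ]] 208.8708637579941
strip far corners [[651.58 126.99  61.  ]
 [618.87 -16.94  61.  ]] 147.60875305810538
mid y (np.float64(196.36337719680768), np.float64(196.787071478496)) strip far x [43.74 44.31] rail ends x [-1.44 -0.72]
hole [602.41  80.    60.  ] x 6.423818469644395 y rel 17.357489095033685 16.933794813345372
side rail front-ish ends [[614.12 167.63  74.  ]
 [564.98 -37.76  74.  ]] [-1.91 -3.5 ] [301.74  90.56]
side strip far [[651.39 124.93  61.  ]
 [616.14 -19.22  61.  ]] [44.02 42.17] [268.54 120.15]
((12.029413223266602, 8.617647171020508), (9.45888900756836, 8.973817825317383), 75.96376037597656)
head px 496.0 270.6666666666667 87 [[ 442.23 -263.62   78.  ]]
side head [[ 453.18 -271.95   78.  ]
 [ 435.18 -277.18   78.  ]
 [ 430.96 -255.49   78.  ]
 [ 449.85 -250.     78.  ]]
[[-0.    0.33 -0.95]
 [ 0.   -0.95 -0.33]
 [-1.   -0.    0.  ]] 19.0
```

View pics/c5.png

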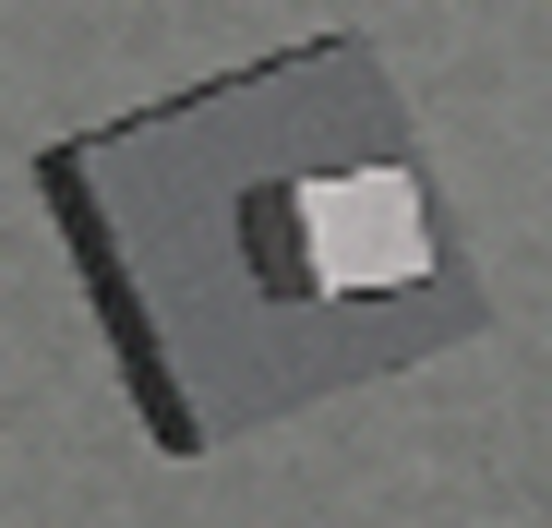

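The two cameras agree on the pin head at about (442, -264), yaw about +10°. The rocker yaw is about -13.0°, and the rail line is x = 0.2313y + 577.3 with the strip at z ≈ 60. Next is the pick.

```bash
cat >> h.py <<'E'
from scipy.spatial.transform import Rotation as R
def Q(deg):
    a=np.radians(deg);x=np.array([0,0,-1.]);y=np.array([np.sin(a),-np.cos(a),0])
    q=R.from_matrix(np.c_[x,y,np.cross(x,y)]).as_quat();return np.r_[q[3],q[:3]]
YAW=-13.03;_a=np.radians(YAW)
EX=np.array([np.cos(_a),np.sin(_a),0]);EY=np.array([-np.sin(_a),np.cos(_a),0])
def rel(P): # rocker-rail coords: x from rail front, y from middle, z from strip
    P=np.asarray(P);o=np.array([577.3,0,60.]);v=P-o;return np.array([v@EX,P@EY-196.57,v[2]])
def wld(r):
    # inverse
    o=np.array([577.3,0,60.]);y0=196.57-o@EY
    return o+EX*r[0]+EY*(r[1]+y0)+np.array([0,0,r[2]])
def st(tag=""):
    s=arm.sense();f=s["wrist_force"]
    print(tag,"t%.2f"%s["clock"],"p",s["eef_pos"].round(2),"rel",rel(s["eef_pos"]).round(2),"F",f.round(1),"Fr",np.round([f@EX,f@EY,f[2]],1),"M",s["ft_torque"].round(2),"op %.1f"%s["opening"]);return s
E
python3 - <<'E'
from h import *
print(wld(rel([600,80,70])))
arm.move_pose([442.3,-263.7,150],Q(10));st()
arm.servo_line([442.3,-263.7,68],velocity=100);st()
p,d=arm.grab_frame("side");cv2.imwrite("pics/s1.png",cv2.resize(p[120:220,340:440],None,fx=6,fy=6,interpolation=cv2.INTER_CUBIC))
E
```

```text
[600.  80.  70.]
 t1.69 p [ 442.11 -265.37  150.36] rel [ -71.87 -355.43   90.36] F [-1.7 -0.2  0.1] Fr [-1.6 -0.5  0.1] M [ 0.04 -0.02 -0.02] op 85.4
 t2.66 p [ 442.9  -264.02   68.51] rel [ -71.42 -353.94    8.51] F [-0.3 -0.2 -0.6] Fr [-0.2 -0.3 -0.6] M [ 0.   -0.02 -0.02] op 85.9
```

View pics/s1.png

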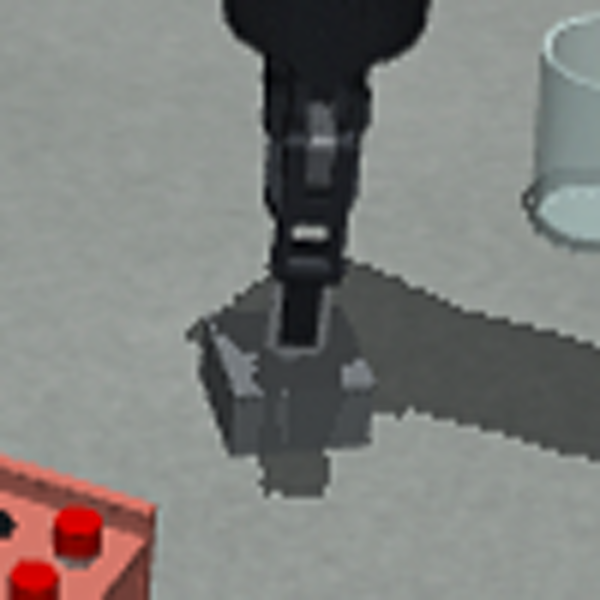

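The fingers straddle the pin over the block. The front finger is at about (300,320) in the crop. I'll grip now and lift.

Run:
```python
from h import *
arm.grasp(f_grip=50);s=st("grip")
p=s["eef_pos"]
arm.servo_line([442.3,-263.7,110],velocity=80);st("up")
arm.servo_line([442.3,-263.7,190],velocity=150);arm.hold(0.2);st("up")
p,d=arm.grab_frame("side");cv2.imwrite("pics/s2.png",cv2.resize(p[60:200,330:450],None,fx=4.5,fy=4.5,interpolation=cv2.INTER_CUBIC))
```

```text
grip t3.32 p [ 442.44 -263.88   68.26] rel [ -71.9  -353.9     8.26] F [-0.8 -0.7  1.8] Fr [-0.6 -0.9  1.8] M [-0.01  0.12 -0.01] op 19.2
up t3.99 p [ 442.13 -263.6   110.05] rel [ -72.25 -353.7    50.05] F [ 0.2 -0.2 -2. ] Fr [ 0.2 -0.2 -2. ] M [ 0.08 -0.01 -0.  ] op 19.5
up t4.88 p [ 441.31 -263.16  188.48] rel [ -73.16 -353.46  128.48] F [ 0.2 -0.2 -0.6] Fr [ 0.3 -0.1 -0.6] M [0.03 0.01 0.02] op 19.2
```

View pics/s2.png

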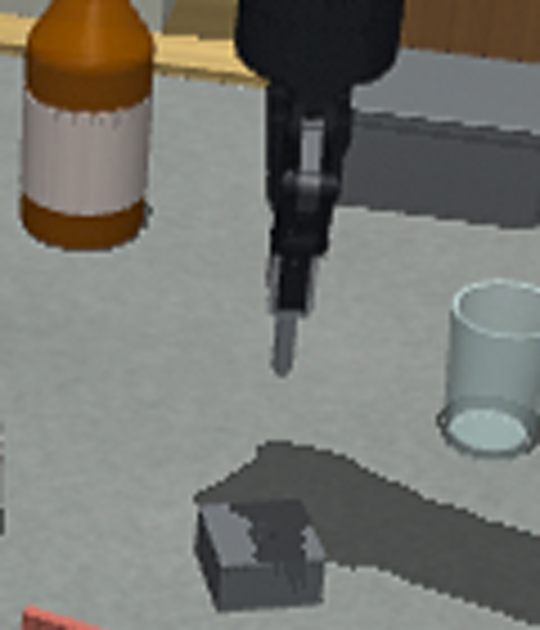

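Run:
```python
from h import *
a=proj("side",[[441.3,-263.2,128],[441.3,-263.2,173]]);print("expected vertical dir",a[0]-a[1], (a[1]-[330,60])*4.5,(a[0]-[330,60])*4.5)
arm.servo_line([442.3,-263.7,235],velocity=250)
arm.move_pose(wld([13,-6,170]),Q(YAW));st()
arm.servo_line(wld([13,-6,70]),velocity=120);arm.hold(0.2);st()
for n in("side","top"):
    p,d=arm.grab_frame(n);cv2.imwrite(f"pics/{n}3.png",p)
p=cv2.imread("pics/side3.png");cv2.imwrite("pics/s3.png",cv2.resize(p[170:300,210:380],None,fx=4.5,fy=4.5,interpolation=cv2.INTER_CUBIC))
```

```text
expected vertical dir [-1.94076255 17.58159609] [287.77739749 291.93406122] [279.043966   371.05124364]
 t6.60 p [603.15  53.68 229.07] rel [ 13.08  -8.29 169.07] F [-0.2 -0.9 -1.9] Fr [-0.  -0.9 -1.9] M [-0.03 -0.04  0.01] op 19.2
 t7.78 p [604.36  56.07 131.12] rel [13.72 -5.69 71.12] F [-0.1 -0.1 -1.3] Fr [-0.1 -0.2 -1.3] M [-0.    0.03 -0.02] op 19.3
```

View pics/s3.png

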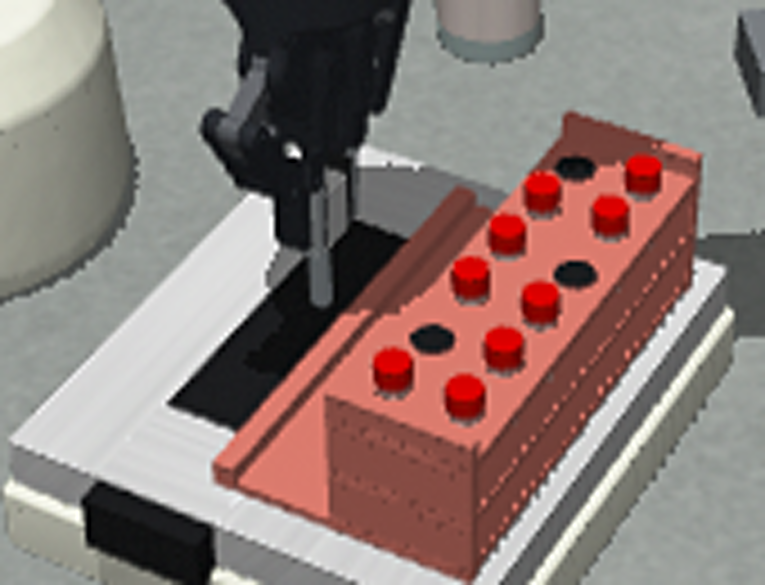

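The pin hangs upright about 10 mm above the strip, in front of the rail, with the tip at about (321,302) in the crop. Now I'll lower it gently until it touches.

```bash
cat >> h.py <<'E'
def F(n=4,dt=0.02):
    f=[]
    for _ in range(n):
        arm.hold(dt);f.append(arm.sense()["wrist_force"])
    f=np.mean(f,0);return np.array([f@EX,f@EY,f[2]])
E
python3 - <<'E'
from h import *
arm.servo_line(wld([13,-6,63]),velocity=60);f0=F(6);print("base",f0.round(2));st()
z=63
while z>55:
    z-=0.5;arm.servo_line(wld([13,-6,z]),velocity=25);f=F(3)-f0;print(z,f.round(1),"%.2f"%(arm.sense()["eef_pos"][2]-60))
    if f[2]>2: break
np.save("f0.npy",f0);st()
E
```

```text
base [ 0.3  -0.04 -0.71]
 t8.25 p [603.36  55.9  122.67] rel [12.79 -6.08 62.67] F [ 0.3  0.7 -0.5] Fr [ 0.1  0.7 -0.5] M [ 0.02 -0.04 -0.02] op 19.2
62.5 [-0.1  0.2 -0. ] 62.58
62.0 [-0.6  0.5 -0.3] 61.98
61.5 [-0.1  0.1  0.2] 61.47
61.0 [-0.3 -0.5 -0.3] 60.96
60.5 [-0.9 -0.  -0.8] 60.48
60.0 [-1.  -0.3  2.2] 60.33
 t10.05 p [603.67  55.96 120.33] rel [13.08 -5.95 60.33] F [-0.4  0.1  1.4] Fr [-0.4  0.   1.4] M [-0.02  0.2  -0.01] op 19.1
```

Run:
```python
from h import *
f0=np.load("f0.npy");x=13;z=59.85
while x>0:
    x-=0.6;arm.servo_line(wld([x,-6,z]),velocity=25);f=F(3)-f0;r=rel(arm.sense()["eef_pos"]);print("%.1f"%x,f.round(1),r.round(2))
    if f[0]>4: break
    if f[2]>6: z+=.2
st();print(x,z)
```

```text
12.4 [-0.2 -0.2  3.3] [12.93 -5.96 60.3 ]
11.8 [ 0.8 -1.1  2.9] [12.76 -6.01 60.33]
11.2 [ 2.4 -0.6  3.5] [12.   -5.89 60.28]
10.6 [ 3.  -0.2  4.2] [11.21 -5.85 60.28]
10.0 [ 2.9 -0.3  5. ] [10.54 -5.83 60.27]
9.4 [ 3.8 -0.   5.4] [ 9.91 -5.81 60.24]
8.8 [3.7 0.3 6. ] [ 9.2  -5.81 60.22]
8.2 [3.4 0.1 6.1] [ 8.25 -5.83 60.24]
7.6 [2.7 0.3 6.2] [ 7.34 -5.88 60.23]
7.0 [2.4 0.2 5.4] [ 6.54 -5.95 60.27]
6.4 [ 2.6 -0.2  4.4] [ 6.14 -6.01 60.23]
5.8 [2.4 0.  4.3] [ 5.52 -6.07 60.27]
5.2 [2.6 0.2 3.7] [ 5.11 -6.07 60.31]
4.6 [4.6 0.6 1.4] [ 4.92 -6.1  60.32]
 t14.25 p [595.69  57.65 120.32] rel [ 4.92 -6.1  60.32] F [ 5.5 -0.4  0.5] Fr [5.4 0.9 0.5] M [-0.16 -1.21 -0.04] op 19.3
4.600000000000005 60.45000000000001
```

The rail contact came at x = 4.9, against 5.0 expected. Now I'll slide along the rail in +y.

Run:
```python
from h import *
f0=np.load("f0.npy");x=4.5;z=59.8;y=-6;done=False
while y<34:
    y+=0.9;arm.servo_line(wld([x,y,z]),velocity=25);f=F(3)-f0;r=rel(arm.sense()["eef_pos"]);print("%.1f %.2f %.2f"%(y,x,z),f.round(1),r.round(2))
    if r[2]<59.9:
        print("drop?");done=True;break
    if f[0]<2: x-=.2
    elif f[0]>5: x+=.2
    if f[2]<2.5: z-=.15
    elif f[2]>5: z+=.15
    if np.abs(f).max()>15: print("stop");break
st();print(x,y,z,done)
```

```text
-5.1 4.50 59.80 [ 3.4 -1.9  5.9] [ 4.99 -5.93 60.24]
-4.2 4.50 59.95 [ 3.4 -3.2  6.4] [ 4.98 -5.79 60.23]
-3.3 4.50 60.10 [ 3.9 -4.1  6. ] [ 5.01 -5.64 60.24]
-2.4 4.50 60.25 [ 3.5 -4.6  6.1] [ 4.99 -5.5  60.23]
-1.5 4.50 60.40 [ 3.5 -4.9  5.8] [ 5.   -5.29 60.25]
-0.6 4.50 60.55 [ 4.3 -5.4  5.8] [ 5.   -4.97 60.23]
0.3 4.50 60.70 [ 4.  -5.9  5.3] [ 4.99 -4.5  60.24]
1.2 4.50 60.85 [ 4.1 -5.9  4.5] [ 4.98 -3.53 60.25]
2.1 4.50 60.85 [ 3.8 -6.3  4.2] [ 4.98 -2.73 60.25]
3.0 4.50 60.85 [ 4.  -6.3  4.8] [ 4.98 -2.   60.25]
3.9 4.50 60.85 [ 4.6 -6.2  5.3] [ 4.97 -1.16 60.24]
4.8 4.50 61.00 [ 4.4 -5.8  4.4] [ 4.94  0.   60.25]
5.7 4.50 61.00 [ 4.6 -5.4  4. ] [ 4.96  0.89 60.28]
6.6 4.50 61.00 [ 4.5 -6.4  4.1] [ 4.97  1.73 60.26]
7.5 4.50 61.00 [ 4.3 -6.4  4.4] [ 4.98  2.62 60.28]
8.4 4.50 61.00 [ 3.8 -6.   4.5] [ 4.98  3.54 60.27]
9.3 4.50 61.00 [ 4.3 -5.9  4. ] [ 4.96  4.45 60.26]
10.2 4.50 61.00 [ 4.1 -6.1  4.4] [ 4.95  5.31 60.26]
11.1 4.50 61.00 [ 4.  -6.   4.6] [ 4.95  6.23 60.27]
12.0 4.50 61.00 [ 4.  -5.8  4.3] [ 4.96  7.12 60.27]
12.9 4.50 61.00 [ 4.3 -5.3  4.8] [ 5.    8.02 60.31]
13.8 4.50 61.00 [ 4.4 -6.4  4.5] [ 4.97  8.87 60.25]
14.7 4.50 61.00 [ 4.3 -6.   4.1] [ 4.95  9.84 60.26]
15.6 4.50 61.00 [ 4.6 -5.6  3.9] [ 4.96 10.79 60.23]
16.5 4.50 61.00 [ 4.6 -5.5  3.4] [ 4.93 11.77 60.18]
17.4 4.50 61.00 [ 4.6 -5.5  3.8] [ 4.94 12.92 60.14]
18.3 4.50 61.00 [ 5.3 -3.3  1.4] [ 4.88 14.98 59.91]
19.2 4.70 60.85 [ 5.5 -2.9  0.7] [ 4.9  16.34 59.65]
drop?
 t22.65 p [600.73  79.51 119.65] rel [ 4.9  16.34 59.65] F [ 5.  -4.  -0.3] Fr [ 5.8 -2.7 -0.3] M [-1.17 -1.19  0.02] op 19.1
4.7 19.2 60.84999999999999 True
```

It is dropping at y ≈ 16 to 17, which matches the depth reading. I'll lower it gradually and keep the side forces small.

Run:
```python
from h import *
f0=np.load("f0.npy");x=4.7;z=60.4;y=19.2
for k in range(14):
    arm.servo_line(wld([x,y,z]),velocity=25);f=F(3)-f0;r=rel(arm.sense()["eef_pos"]);print("%.1f %.2f %.2f"%(y,x,z),f.round(1),r.round(2))
    if r[2]<55: break
    if f[2]>10 or np.abs(f).max()>15: print("stop");break
    if r[2]<58:
        x+=0.12*np.clip(-(-f[0]),-5,5) if abs(f[0])>2 else 0
        y+=0.3*np.clip(f[1],-3,3) if abs(f[1])>1.5 else 0
    elif f[2]>4: y+=0.5 if f[1]>-6 else 0
    if f[2]<5: z-=0.7
st();print(x,y,z)
```

```text
19.2 4.70 60.40 [ 5.1 -3.1  2. ] [ 4.92 16.86 59.38]
19.2 4.70 59.70 [ 4.5 -1.9  1.9] [ 4.92 17.51 58.86]
19.2 4.70 59.00 [ 4.6 -1.6  1.8] [ 4.88 18.   58.28]
19.2 4.70 58.30 [ 4.1 -1.2  2.1] [ 4.89 18.37 57.76]
19.2 5.20 57.60 [ 3.4 -2.   3.7] [ 5.03 18.5  57.35]
18.6 5.60 56.90 [ 3.1 -2.8  2. ] [ 5.11 18.04 56.27]
17.8 5.97 56.20 [ 2.7 -1.7  0.7] [ 5.15 17.78 55.55]
17.3 6.29 55.50 [ 1.3 -0.7  0.6] [ 5.25 17.64 54.92]
 t25.05 p [601.37  80.7  114.92] rel [ 5.25 17.64 54.92] F [ 1.1 -1.1 -0.3] Fr [ 1.3 -0.8 -0.3] M [-0.27 -0.35  0.03] op 19.3
6.290665561394974 17.253779964201406 55.49999999999998
```

The pin is 5 mm into the hole with side forces near zero. Pushing it home next.

Run:
```python
from h import *
f0=np.load("f0.npy");x=6.3;z=54.9;y=17.3
for k in range(40):
    arm.servo_line(wld([x,y,z]),velocity=30);f=F(3)-f0;r=rel(arm.sense()["eef_pos"])
    if k%3==0 or r[2]<43:print("%.1f %.2f %.2f"%(y,x,z),f.round(1),r.round(2))
    if abs(f[0])>1.2: x+=0.1*np.clip(f[0],-4,4)
    if abs(f[1])>1.2: y+=0.3*np.clip(f[1],-4,4)
    if np.abs(f).max()>18: print("stop");break
    if f[2]>7: print("seat/jam");break
    z-=1.0 if r[2]>42.5 else 0.5
s=st();print(x,y,z);m=R.from_quat(np.r_[s["orientation"][1:],s["orientation"][0]]).as_matrix();print(m[:,0])
```

```text
17.3 6.30 54.90 [ 0.3 -0.1 -0.1] [ 5.36 17.62 54.42]
17.3 6.30 51.90 [-0.6  0.5 -0.1] [ 6.29 17.29 51.85]
17.3 6.30 48.90 [-0.7 -0.4  0.3] [ 6.3  17.31 48.86]
17.3 6.30 45.90 [-0.1 -0.4 -0.1] [ 6.3  17.31 45.86]
17.3 6.30 42.90 [-0.4  0.1  0.4] [ 6.34 17.33 42.88]
17.3 6.30 41.90 [-0.1  0.2  0.1] [ 6.33 17.33 41.86]
17.3 6.30 41.40 [-0.4 -0.3 -0.3] [ 6.32 17.31 41.37]
17.3 6.30 40.90 [-0.1  0.1 -0.2] [ 6.31 17.33 40.88]
17.3 6.30 40.40 [-0.5  0.3 -0.1] [ 6.33 17.31 40.41]
17.3 6.30 39.90 [-1.1 -0.4  3.2] [ 6.43 17.31 40.33]
17.3 6.30 39.40 [-2.  -1.1  5.9] [ 6.46 17.35 40.22]
17.3 6.10 38.90 [-2.5 -1.4  8.4] [ 6.45 17.38 40.18]
seat/jam
 t31.05 p [602.47  80.18 100.18] rel [ 6.45 17.38 40.18] F [-1.5 -1.3  7.7] Fr [-1.2 -1.6  7.7] M [-0.17  0.64 -0.01] op 19.4
5.84713161283211 16.872478862583403 38.9
[ 5.57279865e-04 -3.50449672e-04 -9.99999783e-01]
```

The pin is seated: the TCP is 20.1 mm below the level where it touched the strip. I'll unload the press, let go, retreat and look.

Run:
```python
from h import *
arm.servo_line(wld([6.1,17.3,40.1]),velocity=20);arm.hold(.1);st("unload")
arm.release();arm.hold(.2);st("open")
arm.servo_line(wld([6.1,17.3,150]),velocity=90);st("up")
arm.move_pose([450,-150,300],Q(0));st("away")
for n in("side","top"):
    p,d=arm.grab_frame(n);cv2.imwrite(f"pics/{n}4.png",p);np.save(f"pics/{n}4.npy",d)
p=cv2.imread("pics/side4.png");cv2.imwrite("pics/s4.png",cv2.resize(p[180:320,205:385],None,fx=4.4,fy=4.2,interpolation=cv2.INTER_CUBIC))
p=cv2.imread("pics/top4.png");cv2.imwrite("pics/t4.png",p)
h=wld([5.5,17.3,0]);print(proj("side",[h+[0,0,50],h+[0,0,20]]),proj("top",[h+[0,0,50]]))
```

```text
unload t31.40 p [602.39  80.18 100.3 ] rel [ 6.37 17.36 40.3 ] F [-1.1 -0.7  3.3] Fr [-0.9 -0.9  3.3] M [-0.09  0.1   0.07] op 19.4
open t32.26 p [602.12  80.2  100.13] rel [ 6.1  17.32 40.13] F [-0.2  0.4 -0.6] Fr [-0.3  0.4 -0.6] M [ 0.01  0.03 -0.02] op 85.4
up t33.63 p [601.51  80.08 209.05] rel [  5.53  17.07 149.05] F [ 0.6 -0.  -1.3] Fr [ 0.6  0.1 -1.3] M [0.02 0.07 0.05] op 85.5
away t34.75 p [ 450.53 -148.83  299.69] rel [ -89.95 -239.99  239.69] F [ 0.5  0.3 -0.1] Fr [ 0.4  0.4 -0.1] M [ 0.05 -0.01  0.07] op 85.4
[[277.72001134 229.80329005]
 [278.22995527 241.6595621 ]] [[325.98226292 187.69792526]]
```

View pics/s4.png

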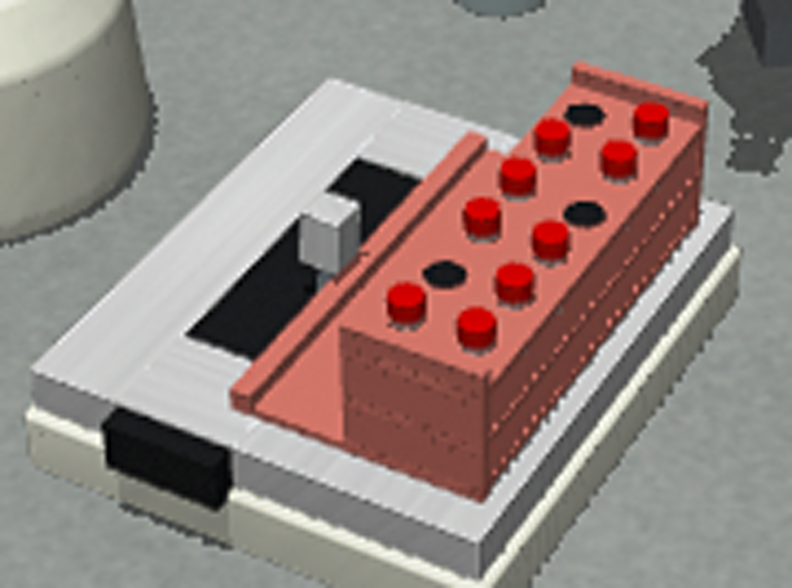

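View pics/t4.png

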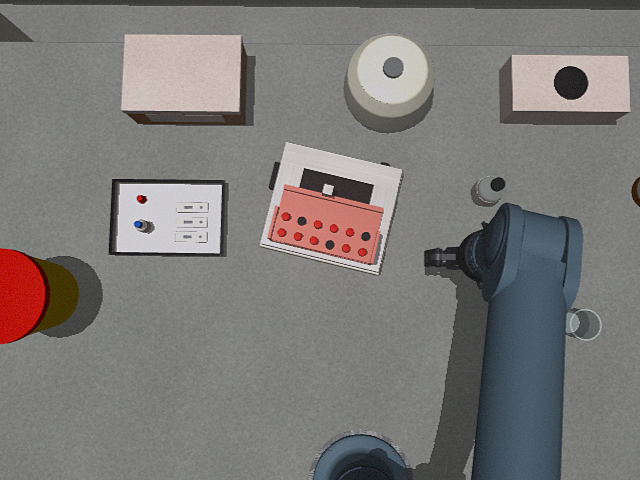

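The pin stands upright in the strip by the rail and the bottles haven't moved. Before handing in, I'll check the head's height and position numerically.

Run:
```python
from h import *
t=cv2.imread("pics/top4.png");d=np.load("pics/top4.npy")
print(t[180:198,318:338].min(2))
m=np.zeros(d.shape,np.uint8);m[180:198,318:338]=t[180:198,318:338].min(2)>150
M=cv2.moments(m,True);u,v=M['m10']/M['m00'],M['m01']/M['m00'];z=np.median(pts("top",np.argwhere(m)[:,::-1],d[m>0])[:,2])
print(u,v,m.sum(),z,rel(onz("top",[(u,v)],110)[0]), z-109.9)
im=cv2.imread("pics/side4.png");cv2.imwrite("pics/s5.png",cv2.resize(im[215:255,260:300],None,fx=14,fy=14,interpolation=cv2.INTER_CUBIC))
```

```text
[[ 50  49  51  52  50  48  47  49  48  49  48  49  49  49  46  52  44  52
   49  52]
 [ 45  44  48  45  45  46  44  51  48  43  49  46  50  43  40  43  47  51
   45  50]
 [ 47  43  46  53  50  40  45  38  43  44  52  47  44  47  50  50  45  45
   52  46]
 [ 51  54  52  48  50  46  48  66  62  48  37  38  42  38  44  46  46  50
   47  46]
 [ 46  41  48  38  46  51 144 226 187 111  65  64  58  42  39  45  44  43
   46  49]
 [ 46  44  49  50  37  79 162 205 206 216 217 214 192 118  68  57  46  46
   45  52]
 [ 47  45  48  48  40 115 207 207 202 198 192 198 204 210 212 192  28  48
   45  47]
 [ 50  47  56  44  39 121 218 203 198 192 194 197 191 194 196 170  27  47
   42  51]
 [ 47  49  45  40  48 146 215 199 190 198 191 191 187 193 181  90  35  52
   49  46]
 [ 49  52  43  40  90 178 207 200 199 197 196 191 191 201 183  50  36  43
   49  46]
 [ 41  43  45  32 119 213 204 198 200 194 188 190 195 204 181  26  29  41
   47  46]
 [ 48  46  41  34 124 218 208 200 197 189 196 199 195 202 172  17  33  36
   31  40]
 [ 99  94  65  69 139 221 209 201 201 198 204 194 202 188  82  25  28  38
   34  41]
 [113 118 117 102  52  87 141 196 211 208 206 203 204 184  48  32  27  39
   34  51]
 [110 117 117 106  53  50  52  45  51  98 152 204 212 187  24  30  30  33
   37  49]
 [120 115 114 104  62  59  60  59  52  52  47  38  53  63  31  37  40  39
   37  47]
 [117 114 119 117 119 118 111  57  63  60  62  60  61  58  63  62  74  94
   74  61]
 [ 49  66  89  98 120 117 115 121 122 128 105  57  66  62  64  54  77 126
  119 126]]
327.77272727272725 189.0909090909091 88 109.62086690412559 [ 3.61467112 13.16692558 50.        ] -0.27913309587441404
```

View pics/s5.png

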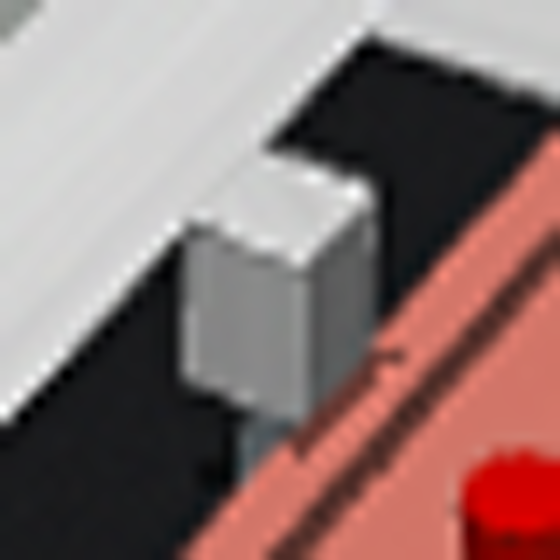

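The head is at the right height: its top is at z = 109.6 mm, against 110 expected. It leans about 4 mm to one side at the top, which the hole clearance allows. There's plenty of time left, so I'll grip it again to straighten it and let go with no load on it.

Run:
```python
from h import *
arm.move_pose(wld([5.5,17.0,110]),Q(YAW));arm.hold(.2);f0=F(4);st("above")
arm.servo_line(wld([5.5,17.0,41.0]),velocity=90);arm.hold(.1);st("down")
arm.grasp(f_grip=20);f=F(4)-f0;st("grip");print(f.round(1))
x,y,z=5.5,17.0,41.0
for k in range(8):
    if abs(f[0])<.5 and abs(f[1])<.5 and abs(f[2])<1: break
    x+=.1*f[0];y+=.15*f[1];z+=.1*f[2]
    arm.servo_line(wld([x,y,z]),velocity=20);f=F(5)-f0;print(np.round([x,y,z],2),f.round(1),rel(arm.sense()["eef_pos"]).round(2))
np.save("c.npy",[x,y,z])
t,d=arm.grab_frame("side");cv2.imwrite("pics/s6.png",cv2.resize(t[190:270,240:320],None,fx=7,fy=7,interpolation=cv2.INTER_CUBIC));st()
```

```text
above t36.28 p [601.81  78.47 170.68] rel [  6.19  15.56 110.68] F [-0.6 -0.3  0.2] Fr [-0.5 -0.4  0.2] M [ 0.    0.   -0.06] op 85.4
down t37.30 p [602.26  80.26 101.91] rel [ 6.22 17.41 41.91] F [0.1 0.7 0. ] Fr [-0.   0.7  0. ] M [ 0.01 -0.02 -0.01] op 85.3
grip t37.98 p [601.49  79.95 101.12] rel [ 5.54 16.93 41.12] F [-0.4 -0.5  0.2] Fr [-0.2 -0.6  0.2] M [-0.07  0.12  0.02] op 19.5
[-0.3 -0.4  0.9]
 t38.02 p [601.51  79.98 101.16] rel [ 5.55 16.97 41.16] F [-1.  -0.4  1.6] Fr [-0.9 -0.6  1.6] M [-0.1   0.13  0.03] op 19.6
```

View pics/s6.png

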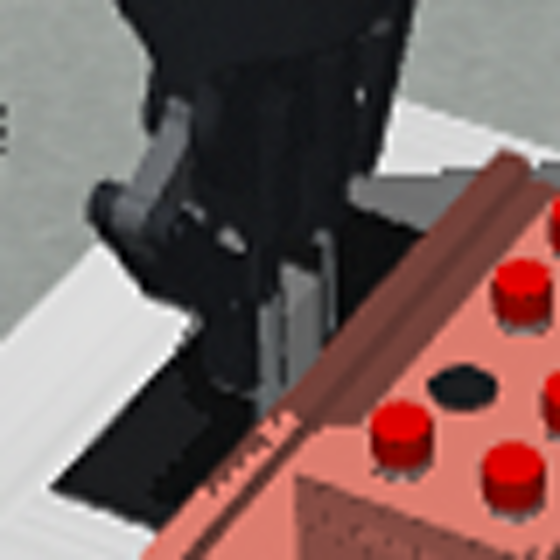

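Run:
```python
from h import *
f0=F(1)*0+np.array([0,0,-.7])
for z in (40.6,40.2):
    arm.servo_line(wld([5.5,17.0,z]),velocity=20);f=F(4)-f0;print(z,f.round(1),rel(arm.sense()["eef_pos"]).round(2))
    if f[2]>3: break
arm.servo_line(wld([5.5,17.0,41.0]),velocity=20);arm.hold(.2);print((F(5)-f0).round(1));st("unl")
arm.release();arm.hold(.1);st("open")
arm.servo_line(wld([5.5,17.0,150]),velocity=80);st("up")
arm.move_pose([450,-150,300],Q(0));st("away")
for n in("side","top"):
    p,d=arm.grab_frame(n);cv2.imwrite(f"pics/{n}7.png",p);np.save(f"pics/{n}7.npy",d)
t=cv2.imread("pics/top7.png");d=np.load("pics/top7.npy")
m=np.zeros(d.shape,np.uint8);m[180:198,318:338]=t[180:198,318:338].min(2)>150
M=cv2.moments(m,True);u,v=M['m10']/M['m00'],M['m01']/M['m00'];z=np.median(pts("top",np.argwhere(m)[:,::-1],d[m>0])[:,2])
print(u,v,m.sum(),z,rel(onz("top",[(u,v)],110)[0]))
im=cv2.imread("pics/side7.png");cv2.imwrite("pics/s7.png",cv2.resize(im[215:255,260:300],None,fx=14,fy=14,interpolation=cv2.INTER_CUBIC))
```

```text
40.6 [-1.5 -0.8  5.4] [ 5.65 17.   41.08]
[-1.1 -1.2  5. ]
unl t38.89 p [601.57  80.01 101.08] rel [ 5.6  17.01 41.08] F [-1.2 -0.4  3.6] Fr [-1.1 -0.6  3.6] M [-0.17  0.28 -0.  ] op 19.5
open t39.64 p [601.51  80.03 101.01] rel [ 5.54 17.02 41.01] F [-0.1 -1.  -0.4] Fr [ 0.1 -1.  -0.4] M [-0.05 -0.03 -0.01] op 85.5
up t41.15 p [600.99  79.89 209.22] rel [  5.07  16.77 149.22] F [-0.6  0.6 -0.5] Fr [-0.7  0.4 -0.5] M [0.01 0.02 0.  ] op 85.4
away t42.27 p [ 450.48 -148.98  299.8 ] rel [ -89.96 -240.15  239.8 ] F [-0.4  0.  -0.1] Fr [-0.3 -0.1 -0.1] M [ 0.01  0.01 -0.  ] op 85.7
326.1744186046512 188.4418604651163 86 109.88319246461162 [ 4.13265324 16.57126524 50.        ]
```

View pics/s7.png

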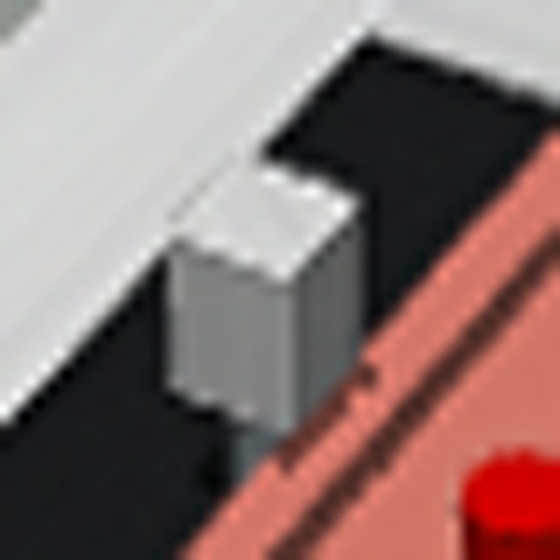

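The head now sits within about 1 mm of vertical above the hole, its top is at z = 109.9 mm, and the robot is clear. I'm handing in.

Run:
```python
from h import *
print(arm.finish_job());print(arm.sense()["clock"])
```

```text
the job is handed in; nothing more can be done
None
the job is handed in; nothing more can be done
```

The locking pin is fully home in the blind hole, standing upright and let go; I handed the job in at about 42 s of the 72 s allowed.

- **How it went:** I lifted the pin from the parking block and lowered it onto the strip until it touched (about 2 N). I then moved it against the rail and slid it along in +y at about 4–6 N. It dropped in at y ≈ 17 mm from the middle of the rail, where the depth picture had also shown the hole. I pushed it home with at most about 8 N.
- **Fully home:** it stopped 20.1 mm below the strip contact height. The top of the head measured z ≈ 109.9 mm, against 110 expected.
- **A check that failed, then mended:** after the first release the head leaned about 4 mm to one side at its top, within the hole's clearance. I gripped it again, straightened it, pressed lightly (5 N) and released once more. The last picture shows the head within about 0.5 mm in y and 1.4 mm in x of vertical above the hole. With the camera calibrated to about 2 mm, a small lean of about 1° could remain.
- **Surroundings:** the top picture after the first release showed the reagent and dropper bottles where they started. I didn't look at them again after the second grip, but that move followed the same clear path. The gripper was well clear of everything at hand-in.

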